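# Lay the rinsed bottle scrapers back in their tool tray

### The job

Take the wide scraper and the narrow spatula off the sloping drain rack and lay each one flat in the tray recess shaped for it, blade or head in the wider end and handle in the channel, fully down on the tray floor. Set them down gently, without dropping or tossing them, and leave the bottles and other things on the table where they are.

Things in the scene. Friction and masses are not known exactly. Their poses are not given: they have to be found in the camera images.
- scraper: Wide scraper, 195 mm long, 0.1-0.2 kg. Wooden handle bar 22 wide, 20 high, at x -50 to +55; neck to 85; steel blade 85 to 145, 62 wide, 4 thick. One flat underside. Origin on the underside, centre line, below the handle; x to the blade, z out of the upper face. Centre of mass 32 mm ahead; grip within 15 mm of the origin (finger room in tray). Starts on the rack, sloping 28 deg, blade low, towards robot.
- scraper_tip (a point): Middle of the scraper's blade edge, on the underside, 145 mm ahead (+x) of the scraper's origin.
- spatula: Narrow spatula, 230 mm long, 0.1-0.2 kg: handle like the scraper's but at x -85 to +55, neck to 85, round-ended steel head 85 to 145, 38 wide, 4 thick. Origin on the underside, centre line, below the handle; x to the head, z out of the upper face. Centre of mass 5 mm ahead of the origin; grip as the scraper. Starts beside the scraper on the rack, sloping 28 deg.
- spatula_tip (a point): End of the spatula's round head, on the underside, 145 mm ahead (+x) of its origin.
- rack: Fixed steel drain rack 220 mm wide, on the robot's left or right, the tray on the other side. Carries the tools side by side 100 mm apart (y), in either order. Origin on the table below the tools' origins, midway; x points down the slope, roughly to the robot. Their undersides lie 95 mm above it, sloping 28 deg. A 10 mm bar lies under the handles 36 mm behind their origins; only a 14 mm lip at the tips rises higher.
- tray: Fixed white, grey-floored tray 270 x 200 (x, y), 20 mm high, floor 4 thick; two recesses 16 deep shaped like the tools, head bays at the +x end, roughly to the robot. Origin centre of underside. Scraper's: line y = +47, 209 long, bay 74 wide; spatula's: y = -50, 244 long, bay 50 wide; handle channels 32 wide. 60 mm long finger trough at floor level across the tray at the seat points.
- scraper_seat (a point): Point on the tray's floor (4 mm above its underside) where the scraper's origin belongs; axes as the tray's. A scraper lying properly has its axes along these, with 5 to 7 mm of room all round.
- scraper_seat_tip (a point): Where the scraper's blade edge (scraper_tip) belongs, on the tray floor, 145 mm in +x from scraper_seat.
- spatula_seat (a point): Point on the tray's floor where the spatula's origin belongs; axes as the tray's, room as for the scraper.
- spatula_seat_tip (a point): Where the spatula's round tip belongs, on the tray floor, 145 mm in +x from spatula_seat.
- bottle_a: Bystander: amber growing bottle, 76 mm across, 150 mm tall with its white cap; stands in the middle of the table. Origin at the centre of its underside.
- cup: Bystander: open steel cup, 68 mm across, 65 mm tall, in the middle of the table. Origin at the centre of its underside.
- cap: Bystander: loose white bottle cap lying flat, 66 mm across, 18 mm tall, in the middle of the table, nearest the robot. Origin at the centre of its underside.
- roll: Bystander: roll of paper labels lying flat, 70 mm across, 30 mm tall, out on the left. Origin at the centre of its underside.
- gauge: Bystander: small white room gauge, a box 50 x 90 x 60 mm (x, y, z), out on the right. Origin at the centre of its underside.
Not all that is in view belongs to the job. What is shaped like the spatula but pink is not meant. Leave any purple look-alike of the scraper alone.

How it is judged:
By the outcome, as a careful person would: the job done as asked, in the order asked, and still so for the second after the job is handed in, with the robot touching nothing.
It also fails if it takes over 64 s, if anything falls off the work surface, if the arm or the gripper's body presses on something with over 40 N, if the wrist force passes 120 N, or if a joint passes its speed limit or range.

### The arm

A 6-joint arm with a two-finger parallel gripper is mounted at the origin on the work surface. World frame = base frame: x ahead of the robot, y to its left, z up, the work surface at z = 0. Lengths are in m, angles in rad, forces in N, time in s.
With the tool pointing down it reaches from about 0.4 to 0.925 m from the base axis. Payload 12.5 kg.
Tool frame: the origin (TCP) lies on the centre line of the jaws, within the pads' length; the fingertips stand 14 mm ahead of it and the grasp point (between the pads) lies 5 mm behind it; z points along the fingers, y is the line along which they close (so a half turn about z gives the same grasp; the last joint's range is limited). The gripper opens to 95 mm and grips with 3 to 60 N. Pads are 20 mm wide; open, the fingers measure 119 mm over their backs; the gripper's body (75 mm by 180 mm) begins 59 mm behind the grasp point.
Start: joints at [1.212, 0.491, 1.559, -0, 1.092, -0.106], TCP at [0.156, 0.605, 0.229] pointing down, gripper open.
Joint ranges: [-3.1, 3.1], [-0.84, 2.19], [0.05, 2.79], [-1.13, 4.28], [0.06, 2.93], [-2.69, 2.69]. Speed limits (rad/s): [2.22, 2.22, 2.79, 3.14, 3.14, 3.14].

### API

Orientations are given as a unit quaternion [x, y, z, w].
In Python, from station import * gives the robot as it stands.
- The arm moves only by the tool jog_arm, never from a script. Its argument "plan" is a list of rows, each an object with "fingers": the gripper command: -1 is shut, 1 is fully open, values between are in proportion; "translation": the shift along the tool's x, y, z in cm, a list of three; "turn": the turn, a rotation vector about the tool's x, y, z in rad, a list of three. In form: [{"fingers": fingers, "translation": [dx, dy, dz], "turn": [rx, ry, rz]}, ...]. A call has 1 to 5 rows; each row shifts and turns the commanded pose from where the row before left it, along the tool's axes as they then stand; what a row does not reach is not made up. A row lasts 1/8 s, in which the tool goes at most 62.5 mm and 10.7 degrees, less where a joint would pass 70% of its speed; a pose out of reach is approached as far as the arm can. A call with a gripper value outside its range is refused whole. The fingers move at their own pace and stop on an object; the grip force is fixed at half the most. Time passes only in rows, so rows that do not move let the fingers close. It gives the time, the measured TCP pose, the force, the opening and the grip force at its end, in the units of the state.
- read_state(): the state, without advancing time (a new reading comes with each control period).
- camera(name): name is "scene" or "side" or "wrist"; returns (picture, depth): 400x640x3 uint8, red, green, blue; 400x640 float32, m along the optical axis (not along the pixel's ray), 0 where there is no reading.
- camera_params(name): a dict with "mtx" (3x3 intrinsics, pixels), "xyz" and "orientation" of the camera in the world. Camera axes: x right, y down, z forward; pixel columns grow to the right and rows downward; lengths in m; the calibration is good to about 2 mm. A picture is of the moment at which its call begins: read the wrist's pose just before it. camera_params takes no time and is no camera call; for the wrist camera it gives the pose at the moment of the call.
- hand_in(): hands the job in; it is judged then, once.
The state is a dict: "t": time; "joints": joint angles; "qd": joint speeds; "tau": joint torques, N m; "tool_pos": TCP position; "eef_rot": TCP orientation; "wrist_force": force on the tool from outside, world axes, zero at the start; "moment": the same for the moment, N m; "finger_gap": finger opening in m; "finger_force": force on a finger pad.
Only numpy, scipy, OpenCV 4.12 (cv2) and the standard library are available. Lean on these libraries where they do the work, as an engineer would, in place of code of your own. Each camera call takes 0.05 s, during which the arm holds its last target. There are 200 camera calls.

## Working session

There is one attempt and no reset: what is moved stays moved. The work goes in short steps, Python scripts to look and compute and a tool call to move; the robot and the scene stay as the last step left them, time stands still between calls to the robot, and variables do not carry over. Pictures are saved under pics/ and viewed, at most 10 in all, crops included, and the job is handed in when it is done.

Besides the shell and the picture viewer there is one more tool, called after "Emit:" as name([rows], argument=value, ...), one row to a line, values as JSON. jog_arm: Moves the arm, as the interface text tells. Its arguments: {"type":"object","properties":{"plan":{"type":"array","items":{"type":"object","properties":{"fingers":{"type":"number"},"translation":{"type":"array","items":{"type":"number"}},"turn":{"type":"array","items":{"type":"number"}}}}}},"required":["plan"]}

```bash
mkdir -p pics
cat > h.py <<'E'
from station import *
import numpy as np, cv2
from scipy.spatial.transform import Rotation as R
def snap(n,f):
    p=camera_params(n); im,d=camera(n)
    cv2.imwrite(f'pics/{f}.png',im[:,:,::-1]); np.savez(f'pics/{f}.npz',im=im,d=d,K=p['mtx'],t=p['xyz'],q=p['orientation'])
def cloud(f):
    z=np.load(f'pics/{f}.npz'); d=z['d']; K=z['K']
    v,u=np.mgrid[:400,:640]
    P=np.stack([(u-K[0,2])/K[0,0]*d,(v-K[1,2])/K[1,1]*d,d],-1)
    W=P@R.from_quat(z['q']).as_matrix().T+z['t']; W[d==0]=np.nan
    return z['im'],W
E
python3 - <<'E'
from h import *
snap('scene','s1');snap('side','d1')
for n in('scene','side','wrist'):print(camera_params(n))
a=cv2.imread('pics/s1.png');b=cv2.imread('pics/d1.png')
cv2.imwrite('pics/sd1.png',cv2.resize(np.vstack([a,b]),(480,600)))
print(read_state())
E
```

```text
{'mtx': array([[403.95990298,   0.        , 325.46124427],
       [  0.        , 403.95990298, 201.05988681],
       [  0.        ,   0.        ,   1.        ]]), 'xyz': array([1.52484036, 0.70093069, 0.99243845]), 'orientation': array([ 0.42408529,  0.78328256, -0.39923115, -0.2173352 ])}
{'mtx': array([[376.65220909,   0.        , 321.73416281],
       [  0.        , 376.65220909, 195.35220316],
       [  0.        ,   0.        ,   1.        ]]), 'xyz': array([ 0.10840376, -0.58857232,  0.96211843]), 'orientation': array([ 0.90305696, -0.27227877,  0.08900309, -0.32004819])}
{'mtx': array([[349.86980947,   0.        , 321.03263902],
       [  0.        , 349.86980947, 202.08369156],
       [  0.        ,   0.        ,   1.        ]]), 'xyz': array([0.07917095, 0.62421791, 0.38313656]), 'orientation': array([0.78222043, 0.60662054, 0.08646402, 0.11254644])}
{'t': 0.1, 'joints': array([ 1.21237862e+00,  4.91485067e-01,  1.55939490e+00, -4.55732222e-07,
        1.09171851e+00, -1.05568361e-01]), 'qd': array([-0.00021183, -0.00013216, -0.00148895, -0.00087415,  0.0011384 ,
        0.00061566]), 'tau': array([ 3.22117521e-03, -6.13624692e+01, -2.58605468e+01,  6.93704537e-02,
        4.70011239e-02, -9.57608836e-05]), 'tool_pos': array([0.15623747, 0.60494079, 0.22812681]), 'eef_rot': array([ 1.26088044e-01,  9.92018927e-01, -4.89486761e-04, -1.15431880e-04]), 'wrist_force': array([-1.34484016,  0.36938849,  0.54130388]), 'moment': array([ 0.00235076,  0.01596873, -0.05649931]), 'finger_force': 0.0, 'finger_gap': 0.09470235509377475}
```

View pics/s1.png

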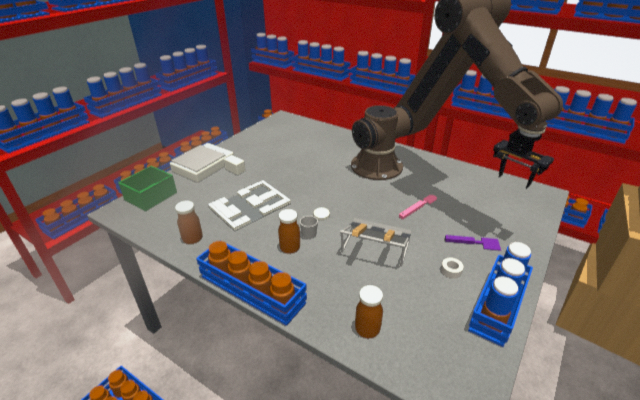

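View pics/d1.png

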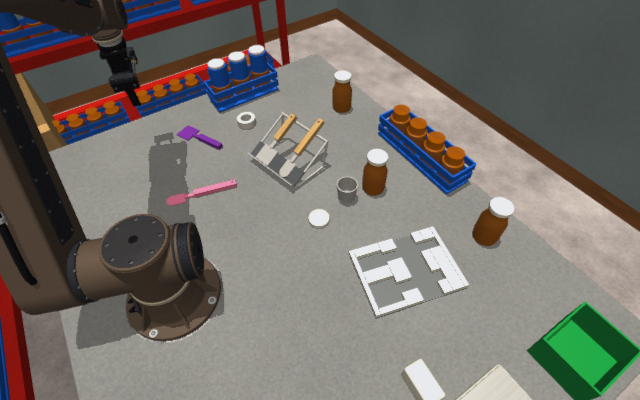

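The scene view shows the rack at about (375,238) and the tray at (250,203). The side view shows the tools at (283,130) and (305,140), and the tray at (408,270). Next I'll measure both from the side depth.

Run:
```python
from h import *
im,W=cloud('d1')
hsv=cv2.cvtColor(im,cv2.COLOR_RGB2HSV)
x,y,z=W[...,0],W[...,1],W[...,2]
# handles
m=((hsv[...,0]>10)&(hsv[...,0]<26)&(hsv[...,1]>110)).astype(np.uint8); m[:,:240]=0;m[:,330:]=0;m[:105]=0;m[165:]=0
n,l,s,c=cv2.connectedComponentsWithStats(m)
for i in range(1,n):
    if s[i,4]<40: continue
    k=(l==i)&np.isfinite(z)
    P=W[k]; r=cv2.fitLine(P.astype(np.float32),cv2.DIST_HUBER,0,.01,.01).ravel()
    t=(P-r[3:])@r[:3]
    print('handle',c[i],s[i,4],'dir',r[:3],'ctr',np.median(P,0),'ends',r[3:]+np.percentile(t,2)*r[:3],r[3:]+np.percentile(t,98)*r[:3])
# tray
m=((z>.012)&(z<.03)&(hsv[...,1]<45)&(hsv[...,2]>170)); m[:220]=0;m[320:]=0;m[:,:340]=0;m[:,475:]=0
P=W[m]; rc=cv2.minAreaRect((P[:,:2]*1000).astype(np.float32)); print('tray',rc,np.median(P[:,2])); print(cv2.boxPoints(rc))
b=im[95:205,235:345]; t=im[215:325,335:485]
cv2.imwrite('pics/c1.png',np.hstack([cv2.resize(b,(400,400)),cv2.resize(t,(400,400))])[:,:,::-1])
```

```text
handle [284.84037559 127.12206573] 213 dir [0.8527398  0.18983139 0.48661968] ctr [0.53454211 0.31088223 0.11013405] ends [0.49299285 0.30038826 0.0859918 ] [0.57595626 0.31885704 0.13333523]
handle [308.60526316 136.56907895] 304 dir [0.8529636  0.22033052 0.47318867] ctr [0.57239432 0.21735605 0.11671772] ends [0.516382   0.20209064 0.08793163] [0.62811679 0.23095305 0.14991743]
tray ((569.7098999023438, -292.5737609863281), (201.5458984375, 271.35479736328125), 74.83525085449219) 0.020165710382676116
[[ 412.3954  -354.34497]
 [ 674.30096 -425.33014]
 [ 727.0244  -230.80255]
 [ 465.11884 -159.81738]]
```

View pics/c1.png

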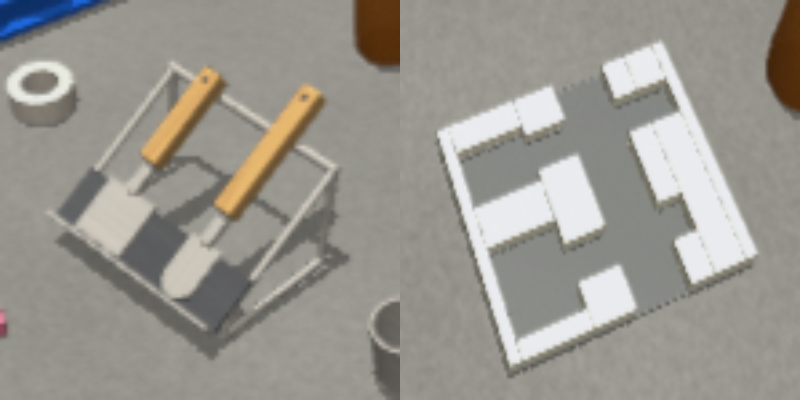

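The crop shows the scraper on the rack's left (wide blade near crop (110,215)) and the spatula on its right (round head near (190,265)). The tray bays face the robot, with the wide one at the lower left. I'll plan a hover over the tools for a wrist look.

```bash
cat >> h.py <<'E'
s28,c28=np.sin(np.radians(28)),np.cos(np.radians(28))
def frame(d,slope=0):   # object axes from horizontal heading d; x dips by slope (rad)
    d=np.r_[np.array(d)/np.linalg.norm(d),0]; u=np.r_[0,0,1.]
    X=d*np.cos(slope)-u*np.sin(slope); Z=d*np.sin(slope)+u*np.cos(slope)
    return np.c_[X,np.cross(Z,X),Z]
def grip(F): return np.c_[F[:,0],-F[:,1],-F[:,2]]   # tool rotation for object frame
def go(p,Rt,n):
    s=read_state(); p0=s['tool_pos']; R0=R.from_quat(s['eef_rot'])
    rv=(R0.inv()*R.from_matrix(Rt)).as_rotvec()
    print('pos',p0.round(4),'dist',np.linalg.norm(p-p0).round(4),'rot',rv.round(3),'t',s['t'])
    for i in range(n):
        Ri=R0*R.from_rotvec(rv*i/n)
        print(Ri.inv().apply((p-p0)/n*100).round(2).tolist(),(rv/n).round(3).tolist())
E
python3 - <<'E'
from h import *
F=frame([-.974,-.227],np.radians(28)); mid=np.array([.5432,.2600,.095])
print(mid)
go(mid+F[:,2]*.14-F[:,0]*.0,grip(F),9)
im,W=cloud('d1'); hsv=cv2.cvtColor(im,cv2.COLOR_RGB2HSV)
# tray: profile in tray coords
T=frame([-.9653,.2616]); q=(W-np.array([.5697,-.2926,0]))@T
m=(abs(q[...,0])<.15)&(abs(q[...,1])<.115)
for y0 in(.09,.047,0,-.05,-.092):
    k=m&(abs(q[...,1]-y0)<.004); xs=q[k][:,0];zs=q[k][:,2]; o=np.argsort(xs)
    print(y0,' '.join(f'{a*1e3:.0f}:{b*1e3:.0f}' for a,b in zip(xs[o][::2],zs[o][::2])))
E
```

```text
[0.5432 0.26   0.095 ]
pos [0.1562 0.6049 0.2281] dist 0.4836 rot [-0.119 -0.479 -0.472] t 0.1
[-4.47, -2.97, 0.11] [-0.013, -0.053, -0.052]
[-4.3, -3.21, 0.3] [-0.013, -0.053, -0.052]
[-4.11, -3.43, 0.48] [-0.013, -0.053, -0.052]
[-3.89, -3.65, 0.65] [-0.013, -0.053, -0.052]
[-3.66, -3.86, 0.8] [-0.013, -0.053, -0.052]
[-3.4, -4.05, 0.94] [-0.013, -0.053, -0.052]
[-3.13, -4.24, 1.05] [-0.013, -0.053, -0.052]
[-2.85, -4.41, 1.16] [-0.013, -0.053, -0.052]
[-2.55, -4.57, 1.24] [-0.013, -0.053, -0.052]
0.09 -147:-1 -145:-1 -132:23 -130:21 -128:19 -126:19 -124:19 -122:19 -120:16 -118:19 -116:19 -115:22 -112:18 -112:21 -109:19 -107:20 -105:23 -103:21 -102:22 -99:17 -98:18 -95:20 -93:21 -90:20 -90:20 -87:22 -85:21 -82:23 -81:20 -80:20 -78:20 -76:20 -73:21 -70:21 -68:20 -67:19 -66:16 -66:19 -63:21 -61:22 -60:18 -59:17 -58:8 -58:12 -58:3 -55:6 -54:5 -52:6 -50:3 -49:2 -47:4 -44:4 -44:6 -41:5 -40:6 -38:4 -37:3 -35:5 -32:2 -30:7 -29:4 -28:7 -25:5 -23:3 -22:5 -20:5 -19:4 -15:5 -14:4 -12:2 -9:2 -7:2 -5:2 2:18 5:22 6:16 10:19 10:21 12:19 14:19 16:19 17:19 19:21 22:18 22:23 24:20 25:21 27:19 29:18 
[... 3042 characters left out ...]
:20 -111:20 -109:19 -106:20 -101:23 -100:15 -97:20 -95:20 -92:21 -89:22 -86:24 -83:18 -82:18 -79:18 -75:20 -74:17 -69:19 -67:18 -65:21 -63:24 -60:2 -60:7 -59:1 -58:18 -55:4 -54:4 -51:3 -50:4 -47:4 -44:3 -41:2 -40:6 -37:6 -36:6 -34:2 -31:7 -30:2 -26:5 -23:7 -19:5 -15:8 -14:3 -12:2 -8:-0 -8:6 1:18 4:18 7:23 9:21 11:21 14:22 14:20 16:17 20:19 21:20 24:20 26:23 28:19 32:18 33:22 35:21 37:21 39:20 43:22 44:19 48:20 48:23 51:23 54:18 55:22 57:19 58:20 62:22 64:20 65:18 68:18 71:20 76:23 78:23 80:21 82:23 84:19 86:22 89:22 91:22 94:20 95:20 98:21 99:19 100:16 103:21 109:21 112:22 114:20 116:23 117:19 121:21 123:19 126:20 127:20 129:20 131:19 133:20 135:4 136:12 137:3 140:4 141:-1 144:3 147:0 149:-2
```

Emit:
jog_arm([
  {"fingers": 0.3, "translation": [-4.5, -3.0, 0.1], "turn": [-0.013, -0.053, -0.052]},
  {"fingers": 0.3, "translation": [-4.3, -3.2, 0.3], "turn": [-0.013, -0.053, -0.052]},
  {"fingers": 0.3, "translation": [-4.1, -3.4, 0.5], "turn": [-0.013, -0.053, -0.052]},
  {"fingers": 0.3, "translation": [-3.9, -3.65, 0.65], "turn": [-0.013, -0.053, -0.052]},
  {"fingers": 0.3, "translation": [-3.65, -3.85, 0.8], "turn": [-0.013, -0.053, -0.052]},
])

```text
t: 0.72
tool_pos: [0.3366, 0.4039, 0.223]
eef_rot: [-0.005, 0.991, 0.015, 0.136]
wrist_force: [0.2, 0.3, 0.8]
finger_gap: 0.062
finger_force: 0.0
```

Emit:
jog_arm([
  {"fingers": 0.3, "translation": [-3.4, -4.05, 0.9], "turn": [-0.013, -0.053, -0.052]},
  {"fingers": 0.3, "translation": [-3.1, -4.25, 1.05], "turn": [-0.013, -0.053, -0.052]},
  {"fingers": 0.3, "translation": [-2.85, -4.4, 1.15], "turn": [-0.013, -0.053, -0.052]},
  {"fingers": 0.3, "translation": [-2.55, -4.55, 1.25], "turn": [-0.013, -0.053, -0.052]},
  {"fingers": 0.3, "translation": [0, 0, 0], "turn": [0, 0, 0]},
])

```text
t: 1.35
tool_pos: [0.4798, 0.2422, 0.2184]
eef_rot: [-0.107, 0.965, 0.027, 0.239]
wrist_force: [-0.1, -0.6, -0.7]
finger_gap: 0.062
finger_force: 0.0
```

Run:
```python
from h import *
s=read_state();print(s['t'],s['tool_pos'],s['finger_gap'])
snap('wrist','w1')
im,W=cloud('w1'); hsv=cv2.cvtColor(im,cv2.COLOR_RGB2HSV); z=W[...,2]
F=frame([-.974,-.227],np.radians(28))
m=((hsv[...,0]>8)&(hsv[...,0]<28)&(hsv[...,1]>100)&(z<.2)&(z>.06)).astype(np.uint8)
n,l,st,c=cv2.connectedComponentsWithStats(m)
for i in range(1,n):
    if st[i,4]<300: continue
    P=W[(l==i)]; q=(P-[.5432,.26,.095])@F
    h=np.percentile(q[:,2],70); k=abs(q[:,2]-h)<.005; q=q[k]
    print(c[i],st[i],k.sum(),'h',np.median(q[:,2]))
    rc=cv2.minAreaRect((q[:,:2]*1e3).astype(np.float32)); print(rc, np.polyfit(q[:,0],q[:,2],1))
```

```text
1.35 [0.4797994  0.24220209 0.21836546] 0.061960914538358815
[390.08193523 195.70503316] [ 375  147   32  118 2563] 2426 h 0.012230109064952414
((-8.425029754638672, -55.08492660522461), (102.74407958984375, 21.090543746948242), 0.3739548623561859) [0.0004439  0.01211108]
[274.82396804 221.44154461] [ 258  148   33  151 3755] 3739 h 0.011948282804509248
((-26.11809539794922, 44.08101272583008), (136.75462341308594, 22.253597259521484), 0.39489784836769104) [-0.00087729  0.01182966]
[ 52.30098232 237.10903733] [   0  201  104   75 5090] 985 h -0.017722264676381053
((-54.70079803466797, 275.3568115234375), (62.160865783691406, 34.477542877197266), 56.482704162597656) [-0.03181827 -0.01910692]
[371.8607513  348.12564767] [ 347  332   49   35 1544] 324 h -0.12418087044484222
((-269.95489501953125, -69.46284484863281), (34.1512336730957, 55.40446853637695), 3.8293888568878174) [-0.11483354 -0.15477365]
```

View pics/w1.png

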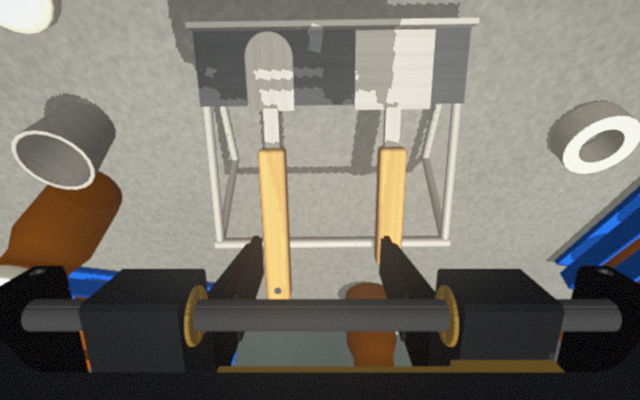

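The wrist view shows the spatula handle in column 273 and the scraper handle in column 390, both clear on the rack. Next I'll plan the approach to the scraper.

```bash
cat >> h.py <<'E'
FR=frame([-.974,-.227],np.radians(28))@R.from_rotvec([0,0,np.radians(.38)]).as_matrix()
F0=frame([-.974,-.227],np.radians(28))
def rackp(x,y,z): return np.array([.5432,.26,.095])+F0@np.array([x,y,z])
E
python3 - <<'E'
from h import *
go(rackp(-.003,-.055,.0085+.06),grip(FR),4)
print('then 6cm along +z; origin',rackp(-.011,-.055,-.008),rackp(-.011,.044,-.008))
E
```

```text
pos [0.4789 0.2435 0.2185] dist 0.0913 rot [-0.003 -0.003 -0.014] t 1.4
[-0.08, 1.42, 1.79] [-0.001, -0.001, -0.003]
[-0.09, 1.42, 1.79] [-0.001, -0.001, -0.003]
[-0.09, 1.41, 1.79] [-0.001, -0.001, -0.003]
[-0.1, 1.41, 1.79] [-0.001, -0.001, -0.003]
then 6cm along +z; origin [0.54383296 0.31662148 0.09310061] [0.56630365 0.22020536 0.09310061]
```

Emit:
jog_arm([
  {"fingers": 0.3, "translation": [-0.1, 2.8, 2.6], "turn": [-0.003, -0.003, -0.014]},
  {"fingers": 0.3, "translation": [-0.1, 2.8, 2.6], "turn": [0, 0, 0]},
  {"fingers": 0.3, "translation": [-0.1, 0.05, 2.0], "turn": [0, 0, 0]},
  {"fingers": 0.3, "translation": [0, 0, 0], "turn": [0, 0, 0]},
])

```text
t: 1.9
tool_pos: [0.5, 0.3095, 0.1554]
eef_rot: [-0.117, 0.963, 0.027, 0.24]
wrist_force: [-0.2, 0.3, 0.7]
finger_gap: 0.0616
finger_force: 0.0
```

Run:
```python
from h import *
go(rackp(-.003,-.055,.0085),grip(FR),3)
snap('wrist','w2')
im,W=cloud('w2'); hsv=cv2.cvtColor(im,cv2.COLOR_RGB2HSV); z=W[...,2]
m=((hsv[...,0]>8)&(hsv[...,0]<28)&(hsv[...,1]>100)&(z<.2)&(z>.06)).astype(np.uint8)
n,l,st,c=cv2.connectedComponentsWithStats(m)
for i in range(1,n):
    if st[i,4]<300: continue
    q=(W[l==i]-[.5432,.26,.095])@F0
    q=q[abs(q[:,2]-np.percentile(q[:,2],70))<.004]
    print(c[i],np.median(q[:,2]),cv2.minAreaRect((q[:,:2]*1e3).astype(np.float32)),q[:,0].max())
```

```text
pos [0.5    0.3095 0.1554] dist 0.0594 rot [ 0.002 -0.002  0.005] t 1.9
[-0.06, -0.11, 1.98] [0.001, -0.001, 0.002]
[-0.06, -0.1, 1.98] [0.001, -0.001, 0.002]
[-0.06, -0.1, 1.98] [0.001, -0.001, 0.002]
[165.85485989 213.34938704] 0.011895790859451562 ((5.607442855834961, 44.043025970458984), (73.46504974365234, 22.146987915039062), 0.3159690201282501) 0.04232266247225198
[317.45387205 227.3973064 ] 0.012266783216672196 ((-4.550083160400391, -55.31505584716797), (94.9249038696289, 21.347827911376953), 0.13256284594535828) 0.04289653497353832
[328.01121076 358.09977578] -0.15183043983253647 ((-243.2552490234375, -70.93597412109375), (61.26017379760742, 19.059431076049805), 89.65778350830078) -0.23371911398725473
```

Both readings agree. I'll descend and grip.

Emit:
jog_arm([
  {"fingers": 0.3, "translation": [-0.1, -0.3, 2.5], "turn": [0, 0, 0.005]},
  {"fingers": 0.3, "translation": [-0.05, 0, 2.2], "turn": [0, 0, 0]},
  {"fingers": 0.3, "translation": [0, 0, 1.2], "turn": [0, 0, 0]},
  {"fingers": 0.3, "translation": [0, 0, 0], "turn": [0, 0, 0]},
])

```text
t: 2.45
tool_pos: [0.5297, 0.3122, 0.1056]
eef_rot: [-0.113, 0.964, 0.028, 0.241]
wrist_force: [-0.7, 0.1, 0.6]
finger_gap: 0.062
finger_force: 0.0
```

Emit:
jog_arm([
  {"fingers": -1, "translation": [0, 0, 0], "turn": [0, 0, 0]},
  {"fingers": -1, "translation": [0, 0, 0], "turn": [0, 0, 0]},
  {"fingers": -1, "translation": [0, 0, 0], "turn": [0, 0, 0]},
  {"fingers": -1, "translation": [0, 0, 0], "turn": [0, 0, 0]},
])

```text
t: 2.95
tool_pos: [0.53, 0.3122, 0.1055]
eef_rot: [-0.113, 0.963, 0.028, 0.241]
wrist_force: [-0.3, 0.4, 0.2]
finger_gap: 0.0271
finger_force: 0.0
```

Run:
```python
from h import *
s=read_state()
q=(s['tool_pos']-[.5432,.26,.095])@F0; print('tcp in rack frame',q, s['finger_gap'],s['finger_force'],s['wrist_force'])
F=frame([-.9653,.2616]); C=np.array([.5697,-.2926,0]); seat=C+F@np.array([-.03,.047,.004]); print('seat',seat)
```

```text
tcp in rack frame [-0.00403913 -0.05382788  0.00978381] 0.02711642341165224 0.0 [-0.26151352  0.38554202  0.19916231]
seat [ 0.58636181 -0.34581075  0.004     ]
```

Emit:
jog_arm([
  {"fingers": -1, "translation": [0, 0, 0], "turn": [0, 0, 0]},
  {"fingers": -1, "translation": [0, 0, 0], "turn": [0, 0, 0]},
  {"fingers": -1, "translation": [0, 0, -0.5], "turn": [0, 0, 0]},
  {"fingers": -1, "translation": [0, 0, -2.0], "turn": [0, 0, 0]},
])

```text
t: 3.45
tool_pos: [0.5182, 0.3091, 0.1267]
eef_rot: [-0.113, 0.964, 0.028, 0.24]
wrist_force: [0.7, 0.4, -0.9]
finger_gap: 0.0216
finger_force: 29.9
```

Emit:
jog_arm([
  {"fingers": -1, "translation": [0, 0, -4], "turn": [0, 0, 0]},
  {"fingers": -1, "translation": [0, 0, -5], "turn": [0, 0, 0]},
  {"fingers": -1, "translation": [0, 0, -5], "turn": [0, 0.04, 0]},
  {"fingers": -1, "translation": [0, 0, -4], "turn": [0, 0.05, 0]},
])

```text
t: 3.95
tool_pos: [0.4359, 0.2902, 0.2887]
eef_rot: [-0.115, 0.973, 0.024, 0.196]
wrist_force: [0.8, 0.8, -1.7]
finger_gap: 0.0216
finger_force: 29.9
```

Run:
```python
from h import *
F=frame([-.9653,.2616]); C=np.array([.5697,-.2926,0]); seat=C+F@np.array([-.03,.047,.004])
T=seat+F[:,0]*.007; T[2]=.22
go(T,grip(F),15)
im,W=cloud('s1')
b=(W[...,2]>.05)&(W[...,0]>.45)&(W[...,0]<.85)&(abs(W[...,1])<.15)
print(W[b].min(0),W[b].max(0))
```

```text
pos [0.4359 0.2902 0.2887] dist 0.6539 rot [0.1   0.389 0.493] t 3.95
[0.23, -4.33, 0.4] [0.007, 0.026, 0.033]
[0.07, -4.34, 0.43] [0.007, 0.026, 0.033]
[-0.08, -4.33, 0.46] [0.007, 0.026, 0.033]
[-0.24, -4.33, 0.48] [0.007, 0.026, 0.033]
[-0.39, -4.31, 0.5] [0.007, 0.026, 0.033]
[-0.54, -4.29, 0.52] [0.007, 0.026, 0.033]
[-0.7, -4.27, 0.53] [0.007, 0.026, 0.033]
[-0.85, -4.24, 0.54] [0.007, 0.026, 0.033]
[-1.01, -4.21, 0.55] [0.007, 0.026, 0.033]
[-1.16, -4.17, 0.55] [0.007, 0.026, 0.033]
[-1.31, -4.12, 0.54] [0.007, 0.026, 0.033]
[-1.46, -4.07, 0.53] [0.007, 0.026, 0.033]
[-1.6, -4.02, 0.52] [0.007, 0.026, 0.033]
[-1.75, -3.96, 0.5] [0.007, 0.026, 0.033]
[-1.89, -3.9, 0.48] [0.007, 0.026, 0.033]
[ 0.55340513 -0.02945662  0.05006475] [0.72300859 0.05133128 0.15095949]
```

Emit:
jog_arm([
  {"fingers": -1, "translation": [0.2, -3.5, 0.3], "turn": [0.007, 0.026, 0.033]},
  {"fingers": -1, "translation": [0.1, -4.5, 0.3], "turn": [0.007, 0.026, 0.033]},
  {"fingers": -1, "translation": [-0.1, -4.5, 0.4], "turn": [0.007, 0.026, 0.033]},
  {"fingers": -1, "translation": [-0.25, -4.5, 0.4], "turn": [0.007, 0.026, 0.033]},
  {"fingers": -1, "translation": [-0.4, -4.5, 0.4], "turn": [0.007, 0.026, 0.033]},
])

```text
t: 4.58
tool_pos: [0.4829, 0.0786, 0.269]
eef_rot: [-0.032, 0.991, 0.015, 0.133]
wrist_force: [0.4, 0.5, -2.1]
finger_gap: 0.0215
finger_force: 29.9
```

Emit:
jog_arm([
  {"fingers": -1, "translation": [-0.55, -4.3, 0.5], "turn": [0.007, 0.026, 0.033]},
  {"fingers": -1, "translation": [-0.7, -4.3, 0.5], "turn": [0.007, 0.026, 0.033]},
  {"fingers": -1, "translation": [-0.85, -4.25, 0.55], "turn": [0.007, 0.026, 0.033]},
  {"fingers": -1, "translation": [-1.0, -4.2, 0.55], "turn": [0.007, 0.026, 0.033]},
  {"fingers": -1, "translation": [-1.15, -4.15, 0.55], "turn": [0.007, 0.026, 0.033]},
])

```text
t: 5.2
tool_pos: [0.5302, -0.1332, 0.2471]
eef_rot: [0.052, 0.996, 0.007, 0.067]
wrist_force: [0.7, 0.5, -1.4]
finger_gap: 0.022
finger_force: 29.9
```

Emit:
jog_arm([
  {"fingers": -1, "translation": [-1.3, -4.1, 0.55], "turn": [0.007, 0.026, 0.033]},
  {"fingers": -1, "translation": [-1.45, -4.05, 0.55], "turn": [0.007, 0.026, 0.033]},
  {"fingers": -1, "translation": [-1.6, -4.0, 0.5], "turn": [0.007, 0.026, 0.033]},
  {"fingers": -1, "translation": [-1.75, -3.5, 0.5], "turn": [0.007, 0.026, 0.033]},
  {"fingers": -1, "translation": [-1.0, -2.0, 0.3], "turn": [0.007, 0.026, 0.033]},
])

```text
t: 5.82
tool_pos: [0.574, -0.3194, 0.2263]
eef_rot: [0.135, 0.991, -0.002, 0.0]
wrist_force: [0.4, 0.6, -1.0]
finger_gap: 0.022
finger_force: 29.9
```

Run:
```python
from h import *
F=frame([-.9653,.2616]); C=np.array([.5697,-.2926,0]); seat=C+F@np.array([-.03,.047,.004])
T=seat+F[:,0]*.007; T[2]=.16
go(T,grip(F),2)
snap('wrist','w3')
```

```text
pos [ 0.574  -0.3194  0.2263] dist 0.0709 rot [-0.004  0.001 -0.005] t 5.825
[-0.59, -1.1, 3.32] [-0.002, 0.001, -0.003]
[-0.59, -1.1, 3.32] [-0.002, 0.001, -0.003]
```

View pics/w3.png

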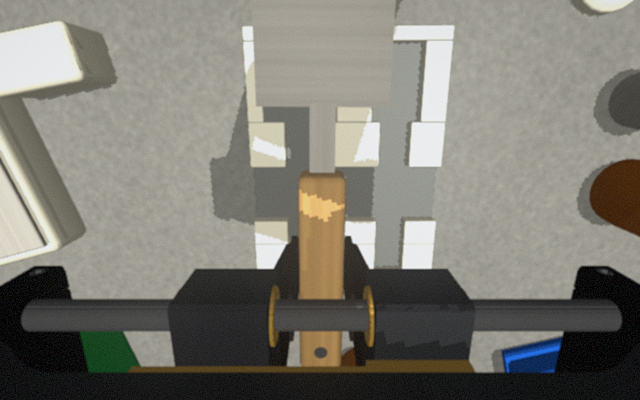

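The wrist view shows the scraper held straight over its recess. The tray front edge is at row 28 and its sides are at columns 247 and 450. I'll refine both poses from this depth.

Run:
```python
from h import *
im,W=cloud('w3'); z=W[...,2]
F=frame([-.9653,.2616]); C=np.array([.5697,-.2926,0]); q=(W-C)@F
top=(z>.012)&(z<.028)&(abs(q[...,0])<.16)&(abs(q[...,1])<.12)
p=q[top]
print('z',np.median(p[:,2]))
for x0 in np.arange(-.07,.13,.02):
    s=p[abs(p[:,0]-x0)<.006]
    if len(s): print('x',x0.round(2),'y min/max mm',(np.percentile(s[:,1],[.5,99.5])*1e3).round(1))
for y0 in np.arange(-.09,.1,.015):
    s=p[(abs(p[:,1]-y0)<.006)]; 
    if len(s): print('y',y0.round(3),'x max',(np.percentile(s[:,0],99.5)*1e3).round(1),'trough', (s[s[:,0]>-.025][:,0].min()*1e3).round(1), (s[s[:,0]<-.03][:,0].max()*1e3).round(1) if (s[:,0]<-.03).any() else '')
s=read_state(); Rt=R.from_quat(s['eef_rot']).as_matrix(); u=(W-s['tool_pos'])@Rt
o=(z>.15)&(abs(u[...,1])<.045)&(u[...,0]>.0)&(u[...,0]<.17)
rr,cc=np.nonzero(o)
bl=o&(u[...,0]>.085); P=u[bl]; print('blade z fit',np.polyfit(P[:,0],P[:,2],1),'z med',np.median(P[:,2]),'y',np.percentile(P[:,1],[1,99]),'xmax',np.percentile(P[:,0],99.5))
hd=o&(u[...,0]<.045)&(abs(u[...,1])<.014)&(u[...,0]>.015); P=u[hd]; print('handle z fit',np.polyfit(P[:,0],P[:,2],1),np.median(P[:,2]),'y',np.percentile(P[:,1],[1,99]))
```

```text
z 0.018930060459321968
x -0.07 y min/max mm [-98.8  99.6]
x 0.01 y min/max mm [-98.6  99.1]
x 0.03 y min/max mm [-98.7  99.2]
x 0.05 y min/max mm [-98.9  99.5]
x 0.07 y min/max mm [-99.4 100. ]
x 0.09 y min/max mm [-99.3  99.5]
x 0.11 y min/max mm [-99.4  99.8]
y -0.09 x max 133.4 trough 0.6 -59.9
y -0.075 x max 133.7 trough 0.6 -60.0
y -0.06 x max 134.1 trough 0.7 -61.9
y -0.045 x max 134.1 trough 121.6 
y -0.03 x max 53.8 trough 0.8 -59.6
y -0.015 x max 59.7 trough 0.9 -59.6
y 0.0 x max 59.8 trough 0.9 -59.9
y 0.015 x max 59.8 trough 1.1 
y 0.06 x max 45.4 trough -0.1 -60.2
y 0.075 x max 45.4 trough -0.0 -59.4
y 0.09 x max 133.7 trough 0.1 -59.7
blade z fit [0.00022945 0.01304713] z med 0.013067321062899597 y [-0.02884071  0.031912  ] xmax 0.12130031715161652
handle z fit [ 1.86457715 -0.12217378] -0.08128063546185232 y [-0.01379151  0.01377276]
```

Emit:
jog_arm([
  {"fingers": -1, "translation": [-0.6, -1.2, 3.3], "turn": [-0.004, 0.001, -0.005]},
  {"fingers": -1, "translation": [-0.6, -1.1, 3.3], "turn": [0, 0, 0]},
  {"fingers": -1, "translation": [0, 0, 3.5], "turn": [0, 0, 0]},
  {"fingers": -1, "translation": [0, 0, 3.5], "turn": [0, 0, 0]},
  {"fingers": -1, "translation": [0, 0, 0], "turn": [0, 0, 0]},
])

```text
t: 6.5
tool_pos: [0.5786, -0.3424, 0.0887]
eef_rot: [0.131, 0.991, 0.001, -0.001]
wrist_force: [0.1, 0.6, -0.8]
finger_gap: 0.0217
finger_force: 29.9
```

```bash
cat >> h.py <<'E'
FT=frame([-.9653,.2616]); C=np.array([.5697,-.2926,0])
def seat(y,dx,z):
    T=C+FT@np.array([-.03+dx,y,0]); T[2]=z; return T
E
python3 - <<'E'
from h import *
go(seat(.047,.007,.0225)+FT[:,1]*.0007,grip(FT),1)
E
```

```text
pos [ 0.5786 -0.3424  0.0887] dist 0.0663 rot [ 0.002 -0.003  0.002] t 6.5
[-0.16, -0.21, 6.62] [0.002, -0.003, 0.002]
```

Emit:
jog_arm([
  {"fingers": -1, "translation": [-0.2, -0.2, 2.0], "turn": [0.002, -0.003, 0.002]},
  {"fingers": -1, "translation": [0, 0, 1.7], "turn": [0, 0, 0]},
  {"fingers": -1, "translation": [0, 0, 1.2], "turn": [0, 0, 0]},
  {"fingers": -1, "translation": [0, 0, 0.7], "turn": [0, 0, 0]},
  {"fingers": -1, "translation": [0, 0, 0], "turn": [0, 0, 0]},
])

```text
t: 7.12
tool_pos: [0.5812, -0.3461, 0.0348]
eef_rot: [0.132, 0.991, -0.002, 0.002]
wrist_force: [-0.9, 0.4, -2.4]
finger_gap: 0.0223
finger_force: 29.9
```

Run:
```python
from h import *
go(seat(.047,.007,.0215)+FT[:,1]*.0007,grip(FT),1)
```

```text
pos [ 0.5812 -0.3461  0.0348] dist 0.0135 rot [-0.003  0.004 -0.001] t 7.125
[0.21, 0.1, 1.32] [-0.003, 0.004, -0.001]
```

Emit:
jog_arm([
  {"fingers": -1, "translation": [0.2, 0.1, 0.4], "turn": [-0.003, 0.004, 0]},
  {"fingers": -1, "translation": [0, 0, 0.4], "turn": [0, 0, 0]},
  {"fingers": -1, "translation": [0, 0, 0.3], "turn": [0, 0, 0]},
  {"fingers": -1, "translation": [0, 0, 0.1], "turn": [0, 0, 0]},
  {"fingers": -1, "translation": [0, 0, 0], "turn": [0, 0, 0]},
])

```text
t: 7.75
tool_pos: [0.5796, -0.3448, 0.0229]
eef_rot: [0.132, 0.991, 0.0, 0.0]
wrist_force: [-0.5, 0.1, -2.0]
finger_gap: 0.0217
finger_force: 29.9
```

Emit:
jog_arm([
  {"fingers": -1, "translation": [0, 0, 0.1], "turn": [0, 0, 0]},
  {"fingers": -1, "translation": [0, 0, 0], "turn": [0, 0, 0]},
])

```text
t: 8.0
tool_pos: [0.5796, -0.3448, 0.022]
eef_rot: [0.132, 0.991, 0.0, 0.0]
wrist_force: [-0.1, -0.1, -0.3]
finger_gap: 0.022
finger_force: 29.9
```

Emit:
jog_arm([
  {"fingers": -1, "translation": [0, 0, 0.07], "turn": [0, 0, 0]},
  {"fingers": -1, "translation": [0, 0, 0], "turn": [0, 0, 0]},
])

```text
t: 8.25
tool_pos: [0.5796, -0.3448, 0.0212]
eef_rot: [0.132, 0.991, 0.0, 0.0]
wrist_force: [0.3, -0.0, -2.0]
finger_gap: 0.0215
finger_force: 29.9
```

Emit:
jog_arm([
  {"fingers": -1, "translation": [0, 0, 0.06], "turn": [0, 0, 0]},
  {"fingers": -1, "translation": [0, 0, 0], "turn": [0, 0, 0]},
])

```text
t: 8.5
tool_pos: [0.5796, -0.3447, 0.0206]
eef_rot: [0.132, 0.991, 0.0, 0.0]
wrist_force: [0.7, -0.1, -1.2]
finger_gap: 0.0218
finger_force: 29.9
```

Emit:
jog_arm([
  {"fingers": -1, "translation": [0, 0, 0.06], "turn": [0, 0, 0]},
  {"fingers": -1, "translation": [0, 0, 0], "turn": [0, 0, 0]},
])

```text
t: 8.75
tool_pos: [0.5796, -0.3448, 0.0206]
eef_rot: [0.132, 0.991, 0.0, 0.0]
wrist_force: [-2.4, 2.0, 5.5]
finger_gap: 0.0219
finger_force: 29.9
```

Contact at 5.5 N. Now I'll release and rise.

Emit:
jog_arm([
  {"fingers": -0.2, "translation": [0, 0, 0], "turn": [0, 0, 0]},
  {"fingers": -0.2, "translation": [0, 0, 0], "turn": [0, 0, 0]},
  {"fingers": 0, "translation": [0, 0, 0], "turn": [0, 0, 0]},
  {"fingers": 0, "translation": [0, 0, -2], "turn": [0, 0, 0]},
  {"fingers": 0, "translation": [0, 0, -5], "turn": [0, 0, 0]},
])

```text
t: 9.38
tool_pos: [0.5788, -0.3443, 0.09]
eef_rot: [0.132, 0.991, 0.001, -0.001]
wrist_force: [-0.4, -0.7, 0.5]
finger_gap: 0.0474
finger_force: 0.0
```

Run:
```python
from h import *
snap('side','d2'); s=read_state(); print(s['finger_gap'])
im,W=cloud('d2'); q=(W-C)@FT
hsv=cv2.cvtColor(im,cv2.COLOR_RGB2HSV)
cv2.imwrite('pics/c2.png',cv2.resize(im[200:330,330:490],(800,600))[:,:,::-1])
T=rackp(-.006,.044,.0085+.10); T2=T.copy(); T2[2]=.26
go(T,grip(FR),15)
```

```text
0.04732517726146796
pos [ 0.5814 -0.346   0.0983] dist 0.5657 rot [-0.123 -0.473 -0.49 ] t 9.425
[1.43, 3.43, -0.65] [-0.008, -0.032, -0.033]
[1.3, 3.48, -0.67] [-0.008, -0.032, -0.033]
[1.16, 3.52, -0.68] [-0.008, -0.032, -0.033]
[1.02, 3.56, -0.68] [-0.008, -0.032, -0.033]
[0.88, 3.6, -0.68] [-0.008, -0.032, -0.033]
[0.74, 3.63, -0.68] [-0.008, -0.032, -0.033]
[0.6, 3.66, -0.67] [-0.008, -0.032, -0.033]
[0.46, 3.68, -0.66] [-0.008, -0.032, -0.033]
[0.32, 3.7, -0.64] [-0.008, -0.032, -0.033]
[0.18, 3.72, -0.62] [-0.008, -0.032, -0.033]
[0.04, 3.72, -0.59] [-0.008, -0.032, -0.033]
[-0.1, 3.73, -0.56] [-0.008, -0.032, -0.033]
[-0.24, 3.73, -0.52] [-0.008, -0.032, -0.033]
[-0.37, 3.72, -0.48] [-0.008, -0.032, -0.033]
[-0.51, 3.71, -0.44] [-0.008, -0.032, -0.033]
```

View pics/c2.png

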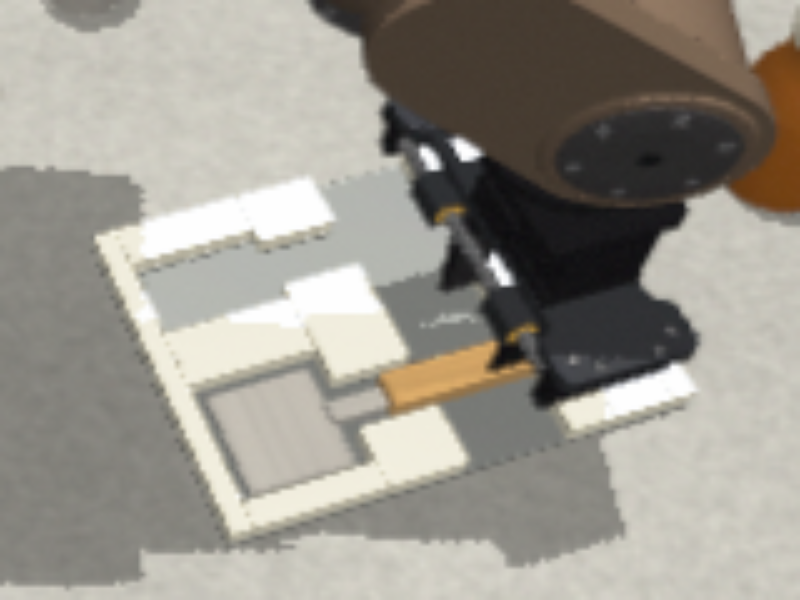

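The scraper sits in its bay, with the blade at crop (280,435) and even margins all round. Next I'll rise and cross back.

Emit:
jog_arm([
  {"fingers": 0, "translation": [0, 0, -5], "turn": [0, 0, 0]},
  {"fingers": 0.3, "translation": [1.4, 3.5, -5], "turn": [-0.008, -0.032, -0.033]},
  {"fingers": 0.3, "translation": [1.3, 4.0, -5], "turn": [-0.008, -0.032, -0.033]},
  {"fingers": 0.3, "translation": [1.2, 4.5, -3], "turn": [-0.008, -0.032, -0.033]},
  {"fingers": 0.3, "translation": [1.0, 4.5, 0], "turn": [-0.008, -0.032, -0.033]},
])

```text
t: 10.05
tool_pos: [0.5633, -0.1737, 0.2714]
eef_rot: [0.066, 0.995, 0.006, 0.069]
wrist_force: [0.2, 0.3, -0.1]
finger_gap: 0.0618
finger_force: 0.0
```

Emit:
jog_arm([
  {"fingers": 0.3, "translation": [1.0, 4.5, 0], "turn": [-0.008, -0.032, -0.033]},
  {"fingers": 0.3, "translation": [1.0, 4.5, 0], "turn": [-0.008, -0.032, -0.033]},
  {"fingers": 0.3, "translation": [1.0, 4.5, 0], "turn": [-0.008, -0.032, -0.033]},
  {"fingers": 0.3, "translation": [1.0, 4.5, 0], "turn": [-0.008, -0.032, -0.033]},
  {"fingers": 0.3, "translation": [1.0, 4.5, 0], "turn": [-0.008, -0.032, -0.033]},
])

```text
t: 10.68
tool_pos: [0.5281, 0.0542, 0.2652]
eef_rot: [-0.017, 0.989, 0.017, 0.148]
wrist_force: [1.1, 0.8, -0.1]
finger_gap: 0.0617
finger_force: 0.0
```

Run:
```python
from h import *
go(rackp(-.009,.044,.0085+.06),grip(FR),6)
```

```text
pos [0.5281 0.0542 0.2652] dist 0.1895 rot [-0.047 -0.188 -0.193] t 10.675
[0.42, 2.57, 1.79] [-0.008, -0.031, -0.032]
[0.39, 2.57, 1.79] [-0.008, -0.031, -0.032]
[0.36, 2.57, 1.8] [-0.008, -0.031, -0.032]
[0.34, 2.57, 1.81] [-0.008, -0.031, -0.032]
[0.31, 2.56, 1.82] [-0.008, -0.031, -0.032]
[0.29, 2.56, 1.83] [-0.008, -0.031, -0.032]
```

Emit:
jog_arm([
  {"fingers": 0.3, "translation": [0.4, 3.5, 1.0], "turn": [-0.008, -0.035, -0.035]},
  {"fingers": 0.3, "translation": [0.4, 4.0, 1.5], "turn": [-0.009, -0.037, -0.038]},
  {"fingers": 0.3, "translation": [0.4, 3.9, 2.3], "turn": [-0.009, -0.037, -0.038]},
  {"fingers": 0.3, "translation": [0.4, 2.5, 3.0], "turn": [-0.009, -0.037, -0.038]},
  {"fingers": 0.3, "translation": [0.4, 1.5, 3.0], "turn": [-0.009, -0.037, -0.038]},
])

```text
t: 11.3
tool_pos: [0.5352, 0.2126, 0.1607]
eef_rot: [-0.112, 0.964, 0.026, 0.238]
wrist_force: [1.1, -0.8, -0.6]
finger_gap: 0.0617
finger_force: 0.0
```

Run:
```python
from h import *
snap('wrist','w4')
go(rackp(-.009,.044,.0085),grip(FR),1)
im,W=cloud('w4'); hsv=cv2.cvtColor(im,cv2.COLOR_RGB2HSV); z=W[...,2]
m=((hsv[...,0]>8)&(hsv[...,0]<28)&(hsv[...,1]>100)&(z<.2)&(z>.06)).astype(np.uint8)
n,l,st,c=cv2.connectedComponentsWithStats(m)
for i in range(1,n):
    if st[i,4]<300: continue
    q=(W[l==i]-[.5432,.26,.095])@F0
    q=q[abs(q[:,2]-np.percentile(q[:,2],70))<.004]
    print(c[i],np.median(q[:,2]),cv2.minAreaRect((q[:,:2]*1e3).astype(np.float32)),q[:,0].max())
```

```text
pos [0.5342 0.213  0.157 ] dist 0.0554 rot [-0.001 -0.008 -0.003] t 11.35
[0.25, -0.02, 5.54] [-0.001, -0.008, -0.003]
[321.46199616 217.69232246] 0.011996926886666974 ((-11.226421356201172, 44.68889617919922), (107.1201171875, 21.310300827026367), 0.4637669324874878) 0.04230063891555456
[ 41.40744879 242.2575419 ] -0.02600239371141168 ((-39.348236083984375, 268.435302734375), (48.57068634033203, 15.690102577209473), 49.75943374633789) -0.026342472815222614
[394.34268833 355.49335303] -0.14774577328456548 ((-248.5762481689453, -49.55154037475586), (7.907712936401367, 35.86412048339844), 34.63801956176758) -0.23718165047220532
```

Emit:
jog_arm([
  {"fingers": 0.3, "translation": [0.25, -0.05, 2.2], "turn": [-0.001, -0.008, -0.003]},
  {"fingers": 0.3, "translation": [0, 0, 2.2], "turn": [0, 0, 0]},
  {"fingers": 0.3, "translation": [0, 0, 1.1], "turn": [0, 0, 0]},
  {"fingers": 0.3, "translation": [0, 0, 0], "turn": [0, 0, 0]},
])

```text
t: 11.85
tool_pos: [0.5584, 0.2154, 0.1108]
eef_rot: [-0.112, 0.964, 0.026, 0.241]
wrist_force: [-0.2, -0.2, 0.3]
finger_gap: 0.0615
finger_force: 0.0
```

Emit:
jog_arm([
  {"fingers": -1, "translation": [0, 0, 0], "turn": [0, 0, 0]},
  {"fingers": -1, "translation": [0, 0, 0], "turn": [0, 0, 0]},
  {"fingers": -1, "translation": [0, 0, 0], "turn": [0, 0, 0]},
  {"fingers": -1, "translation": [0, 0, 0], "turn": [0, 0, 0]},
  {"fingers": -1, "translation": [0, 0, 0], "turn": [0, 0, 0]},
])

```text
t: 12.48
tool_pos: [0.558, 0.2158, 0.1102]
eef_rot: [-0.112, 0.964, 0.026, 0.241]
wrist_force: [-1.7, -0.7, 1.8]
finger_gap: 0.0219
finger_force: 30.0
```

Run:
```python
from h import *
s=read_state()
print('tcp in rack frame',(s['tool_pos']-[.5432,.26,.095])@F0, s['finger_gap'],s['finger_force'])
```

```text
tcp in rack frame [-0.01097517  0.04636227  0.01139384] 0.021904582583286963 29.97406840324402
```

Emit:
jog_arm([
  {"fingers": -1, "translation": [0, 0, -0.5], "turn": [0, 0, 0]},
  {"fingers": -1, "translation": [0, 0, -3.0], "turn": [0, 0, 0]},
  {"fingers": -1, "translation": [0, 0, -5.5], "turn": [0, 0, 0]},
  {"fingers": -1, "translation": [0, 0, -5.5], "turn": [0, 0.04, 0]},
  {"fingers": -1, "translation": [0, 0, -5.0], "turn": [0, 0.05, 0]},
])

```text
t: 13.1
tool_pos: [0.4688, 0.1956, 0.2849]
eef_rot: [-0.113, 0.974, 0.022, 0.196]
wrist_force: [1.1, -0.1, -1.1]
finger_gap: 0.0218
finger_force: 30.0
```

Run:
```python
from h import *
go(seat(-.05,0,.25),grip(FT),12)
```

```text
pos [0.4688 0.1956 0.2849] dist 0.4714 rot [0.096 0.39  0.49 ] t 13.1
[-0.16, -3.9, 0.39] [0.008, 0.032, 0.041]
[-0.34, -3.89, 0.42] [0.008, 0.032, 0.041]
[-0.51, -3.87, 0.43] [0.008, 0.032, 0.041]
[-0.68, -3.84, 0.45] [0.008, 0.032, 0.041]
[-0.85, -3.81, 0.45] [0.008, 0.032, 0.041]
[-1.02, -3.77, 0.45] [0.008, 0.032, 0.041]
[-1.19, -3.72, 0.45] [0.008, 0.032, 0.041]
[-1.35, -3.66, 0.43] [0.008, 0.032, 0.041]
[-1.52, -3.6, 0.42] [0.008, 0.032, 0.041]
[-1.67, -3.53, 0.39] [0.008, 0.032, 0.041]
[-1.83, -3.46, 0.37] [0.008, 0.032, 0.041]
[-1.98, -3.38, 0.33] [0.008, 0.032, 0.041]
```

Emit:
jog_arm([
  {"fingers": -1, "translation": [-0.15, -3.9, 0.4], "turn": [0.008, 0.032, 0.041]},
  {"fingers": -1, "translation": [-0.35, -3.9, 0.4], "turn": [0.008, 0.032, 0.041]},
  {"fingers": -1, "translation": [-0.5, -3.85, 0.45], "turn": [0.008, 0.032, 0.041]},
  {"fingers": -1, "translation": [-0.7, -3.85, 0.45], "turn": [0.008, 0.032, 0.041]},
  {"fingers": -1, "translation": [-0.85, -3.8, 0.45], "turn": [0.008, 0.032, 0.041]},
])

```text
t: 13.72
tool_pos: [0.5299, 0.0082, 0.2688]
eef_rot: [-0.01, 0.993, 0.013, 0.117]
wrist_force: [1.8, 0.2, -1.8]
finger_gap: 0.022
finger_force: 30.0
```

Emit:
jog_arm([
  {"fingers": -1, "translation": [-1.0, -3.75, 0.45], "turn": [0.008, 0.032, 0.041]},
  {"fingers": -1, "translation": [-1.2, -3.7, 0.45], "turn": [0.008, 0.032, 0.041]},
  {"fingers": -1, "translation": [-1.35, -3.65, 0.45], "turn": [0.008, 0.032, 0.041]},
  {"fingers": -1, "translation": [-1.5, -3.6, 0.4], "turn": [0.008, 0.032, 0.041]},
  {"fingers": -1, "translation": [-1.65, -3.5, 0.4], "turn": [0.008, 0.032, 0.041]},
])

```text
t: 14.35
tool_pos: [0.5889, -0.1776, 0.2542]
eef_rot: [0.093, 0.995, 0.005, 0.036]
wrist_force: [0.5, 0.1, -0.8]
finger_gap: 0.0215
finger_force: 30.0
```

Emit:
jog_arm([
  {"fingers": -1, "translation": [-1.85, -3.4, 1.0], "turn": [0.008, 0.032, 0.041]},
  {"fingers": -1, "translation": [-1.8, -2.5, 2.0], "turn": [0.008, 0.032, 0.041]},
  {"fingers": -1, "translation": [0, 0, 2.5], "turn": [0, 0, 0]},
  {"fingers": -1, "translation": [0, 0, 0], "turn": [0, 0, 0]},
])

```text
t: 14.85
tool_pos: [0.6135, -0.2414, 0.1987]
eef_rot: [0.133, 0.991, 0.002, 0.002]
wrist_force: [-0.1, -0.0, -0.9]
finger_gap: 0.0219
finger_force: 30.0
```

Run:
```python
from h import *
go(seat(-.05,0,.10),grip(FT),2)
s=read_state(); snap('wrist','w5')
im,W=cloud('w5'); Rt=R.from_quat(s['eef_rot']).as_matrix(); u=(W-s['tool_pos'])@Rt; z=W[...,2]
o=(z>.1)&(abs(u[...,1])<.04)&(u[...,0]>.088)&(u[...,0]<.17); P=u[o]
print('head z',np.median(P[:,2]),np.polyfit(P[:,0],P[:,2],1),'y',np.percentile(P[:,1],[1,99]),'x',np.percentile(P[:,0],[.5,99.5]))
hsv=cv2.cvtColor(im,cv2.COLOR_RGB2HSV)
m=(hsv[...,0]>8)&(hsv[...,0]<28)&(hsv[...,1]>80)&(z>.1)&(u[...,0]>.02)&(u[...,0]<.07)&(abs(u[...,1])<.016)&(abs(u[...,2])<.03); P=u[m]
print('handle',np.median(P[:,2]),np.percentile(P[:,1],[1,99]),'x end',np.percentile(P[:,0],99.5))
```

```text
pos [ 0.6135 -0.2414  0.1987] dist 0.0993 rot [ 0.004  0.003 -0.003] t 14.85
[-0.04, -0.56, 4.93] [0.002, 0.002, -0.001]
[-0.05, -0.55, 4.93] [0.002, 0.002, -0.001]
head z 0.015663348441034987 [-0.00697816  0.0163914 ] y [-0.01883595  0.01838586] x [0.08811052 0.12101968]
handle -0.0001866044363667678 [-0.01116708  0.00967925] x end 0.05299733091384653
```

View pics/w5.png

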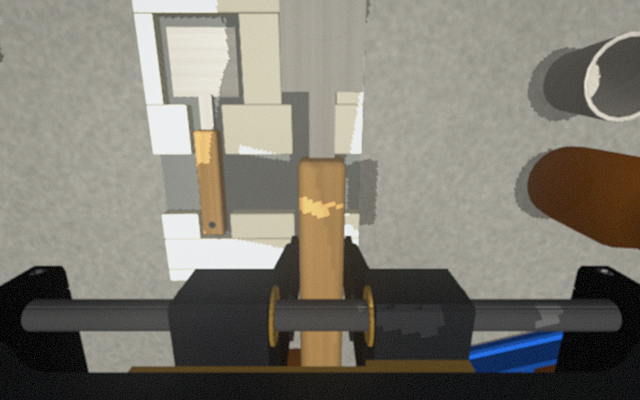

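The wrist view shows the scraper lying in its recess at (210,130) and the spatula held centred at column 322, over its own channel. I'll descend.

Emit:
jog_arm([
  {"fingers": -1, "translation": [0, -0.6, 5], "turn": [0.004, 0.003, -0.003]},
  {"fingers": -1, "translation": [0, -0.5, 5], "turn": [0, 0, 0]},
  {"fingers": -1, "translation": [0, 0, 2.5], "turn": [0, 0, 0]},
  {"fingers": -1, "translation": [0, 0, 1.5], "turn": [0, 0, 0]},
  {"fingers": -1, "translation": [0, 0, 0], "turn": [0, 0, 0]},
])

```text
t: 15.52
tool_pos: [0.6123, -0.2524, 0.061]
eef_rot: [0.132, 0.991, -0.001, 0.002]
wrist_force: [0.0, 0.2, -0.4]
finger_gap: 0.0218
finger_force: 30.0
```

Run:
```python
from h import *
go(seat(-.05,.001,.0237),grip(FT),1)
```

```text
pos [ 0.6123 -0.2524  0.061 ] dist 0.0374 rot [-0.002  0.004  0.   ] t 15.525
[0.18, 0.01, 3.73] [-0.002, 0.004, 0.0]
```

Emit:
jog_arm([
  {"fingers": -1, "translation": [0.2, 0, 1.2], "turn": [-0.002, 0.004, 0]},
  {"fingers": -1, "translation": [0, 0, 1.1], "turn": [0, 0, 0]},
  {"fingers": -1, "translation": [0, 0, 0.7], "turn": [0, 0, 0]},
  {"fingers": -1, "translation": [0, 0, 0.4], "turn": [0, 0, 0]},
  {"fingers": -1, "translation": [0, 0, 0], "turn": [0, 0, 0]},
])

```text
t: 16.15
tool_pos: [0.6101, -0.2521, 0.0263]
eef_rot: [0.132, 0.991, 0.0, -0.0]
wrist_force: [-0.4, -0.3, -1.9]
finger_gap: 0.0218
finger_force: 30.0
```

Emit:
jog_arm([
  {"fingers": -1, "translation": [0, 0, 0.1], "turn": [0, 0, 0]},
  {"fingers": -1, "translation": [0, 0, 0], "turn": [0, 0, 0]},
])

```text
t: 16.4
tool_pos: [0.6103, -0.2522, 0.0258]
eef_rot: [0.132, 0.991, 0.0, 0.0]
wrist_force: [0.4, 0.7, -1.2]
finger_gap: 0.0217
finger_force: 30.0
```

Run:
```python
from h import *
go(seat(-.05,.001,.0237),grip(FT),1); print(read_state()['wrist_force'])
```

```text
pos [ 0.6103 -0.2522  0.0258] dist 0.0021 rot [0. 0. 0.] t 16.4
[-0.04, 0.04, 0.21] [0.0, 0.0, 0.0]
[ 0.40682805  0.70809063 -1.18888519]
```

Emit:
jog_arm([
  {"fingers": -1, "translation": [0, 0, 0.12], "turn": [0, 0, 0]},
  {"fingers": -1, "translation": [0, 0, 0], "turn": [0, 0, 0]},
])

```text
t: 16.65
tool_pos: [0.6101, -0.2521, 0.0243]
eef_rot: [0.132, 0.991, 0.0, -0.0]
wrist_force: [-1.2, -0.4, -1.8]
finger_gap: 0.022
finger_force: 30.0
```

Emit:
jog_arm([
  {"fingers": -1, "translation": [0, 0, 0.08], "turn": [0, 0, 0]},
  {"fingers": -1, "translation": [0, 0, 0], "turn": [0, 0, 0]},
])

```text
t: 16.9
tool_pos: [0.6102, -0.2521, 0.0235]
eef_rot: [0.132, 0.991, 0.0, -0.0]
wrist_force: [0.8, -1.2, -1.1]
finger_gap: 0.0217
finger_force: 30.0
```

Emit:
jog_arm([
  {"fingers": -1, "translation": [0, 0, 0.05], "turn": [0, 0, 0]},
  {"fingers": -1, "translation": [0, 0, 0], "turn": [0, 0, 0]},
])

```text
t: 17.15
tool_pos: [0.6102, -0.2521, 0.023]
eef_rot: [0.132, 0.991, 0.0, -0.0]
wrist_force: [-0.7, 0.8, -1.4]
finger_gap: 0.0218
finger_force: 30.0
```

Emit:
jog_arm([
  {"fingers": -1, "translation": [0, 0, 0.05], "turn": [0, 0, 0]},
  {"fingers": -1, "translation": [0, 0, 0], "turn": [0, 0, 0]},
])

```text
t: 17.4
tool_pos: [0.6102, -0.2521, 0.0227]
eef_rot: [0.132, 0.991, 0.0, 0.0]
wrist_force: [-0.7, -0.3, -0.7]
finger_gap: 0.0217
finger_force: 30.0
```

Emit:
jog_arm([
  {"fingers": -1, "translation": [0, 0, 0.04], "turn": [0, 0, 0]},
  {"fingers": -1, "translation": [0, 0, 0], "turn": [0, 0, 0]},
])

```text
t: 17.65
tool_pos: [0.6102, -0.2521, 0.0226]
eef_rot: [0.132, 0.991, 0.0, 0.0]
wrist_force: [-1.4, 1.5, 5.2]
finger_gap: 0.0219
finger_force: 30.0
```

Emit:
jog_arm([
  {"fingers": -0.2, "translation": [0, 0, 0], "turn": [0, 0, 0]},
  {"fingers": -0.2, "translation": [0, 0, 0], "turn": [0, 0, 0]},
  {"fingers": 0, "translation": [0, 0, 0], "turn": [0, 0, 0]},
  {"fingers": 0, "translation": [0, 0, -2], "turn": [0, 0, 0]},
  {"fingers": 0, "translation": [0, 0, -5], "turn": [0, 0, 0]},
])

```text
t: 18.27
tool_pos: [0.6094, -0.2518, 0.0921]
eef_rot: [0.132, 0.991, 0.001, -0.002]
wrist_force: [-0.4, -0.5, 0.6]
finger_gap: 0.0477
finger_force: 0.0
```

Emit:
jog_arm([
  {"fingers": 0, "translation": [0, 0, -5], "turn": [0, 0, 0]},
  {"fingers": 0, "translation": [0, 0, -6], "turn": [0, 0, 0]},
  {"fingers": 0, "translation": [-2, -2, -6], "turn": [0, 0, 0]},
  {"fingers": 0, "translation": [-2, -2, -4], "turn": [0, 0, 0]},
  {"fingers": 0, "translation": [0, 0, 0], "turn": [0, 0, 0]},
])

```text
t: 18.9
tool_pos: [0.6382, -0.3014, 0.3033]
eef_rot: [0.132, 0.991, -0.001, 0.003]
wrist_force: [0.6, 0.2, -0.2]
finger_gap: 0.0475
finger_force: 0.0
```

Run:
```python
from h import *
snap('wrist','w6')
im,W=cloud('w6'); q=(W-C)@FT; hsv=cv2.cvtColor(im,cv2.COLOR_RGB2HSV)
m=((hsv[...,0]>8)&(hsv[...,0]<28)&(hsv[...,1]>80)&(abs(q[...,0])<.14)&(abs(q[...,1])<.1)).astype(np.uint8)
n,l,st,c=cv2.connectedComponentsWithStats(m)
for i in range(1,n):
    if st[i,4]<300: continue
    p=q[l==i]; p=p[p[:,2]>.016]; print(np.median(p[:,2]),cv2.minAreaRect((p[:,:2]*1e3).astype(np.float32)),np.polyfit(p[:,0],p[:,2],1))
for y0 in(.047,-.05):
    p=q[(abs(q[...,1]-y0)<.015)&(q[...,0]>.07)&(q[...,0]<.105)]; print('head top z',np.median(p[:,2]),np.polyfit(p[:,0],p[:,2],1)[0])
```

```text
0.02287225999652326 ((-45.518402099609375, -48.8038215637207), (21.118947982788086, 138.0977325439453), 89.8199234008789) [-0.00122863  0.02273628]
0.022914194620947265 ((-28.99834632873535, 48.190975189208984), (22.21240234375, 102.89346313476562), 89.60873413085938) [-0.00081913  0.0228081 ]
0.38425696597507847 ((-42.42410659790039, 15.468086242675781), (2.883431911468506, 18.5566463470459), 89.19304656982422) [-0.17347927  0.37632198]
0.38350934024690003 ((-46.13996124267578, -35.296138763427734), (24.486791610717773, 5.690113544464111), 18.137216567993164) [0.26979234 0.39306045]
0.39224651329946125 ((-60.29553985595703, -16.77001190185547), (37.11874008178711, 80.81462097167969), 0.1753688007593155) [1.15335843 0.44641555]
head top z 0.007104087530935915 0.0003623401862891035
head top z 0.007088916032745474 0.004473219204174849
```

View pics/w6.png

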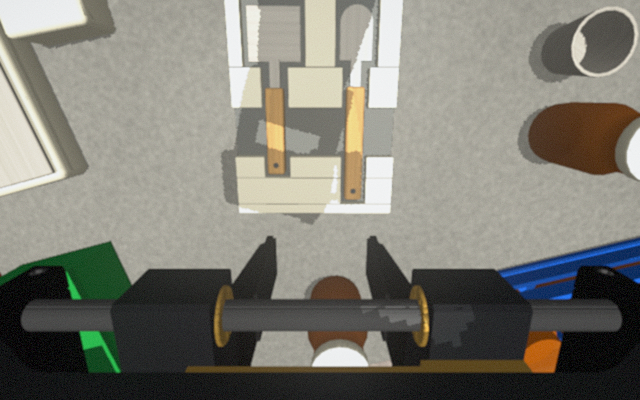

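Both tools lie flat in their recesses: the scraper at (275,130) and the spatula at (354,145). Handle tops measure about 23 mm (24 expected) and blade tops 7 mm (8 expected), with no tilt and about 1 mm offset.

```bash
python3 -c "
from station import *
print(hand_in())"
```

```text
the job is handed in; nothing more can be done
None
```

The scraper and then the spatula were set down in their tray recesses, each lying flat on the floor and about 1 mm off centre by the last wrist-camera check; the job was handed in at about 19 s.

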